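# Push a belt tensioner's sprung arm back past its click and hold it compressed

### The arm

A 7-joint arm with a two-finger parallel gripper is mounted at the origin on a cart in front of the work surface, level with it; the furniture and walls round the work are solid. World frame = base frame: x ahead of the robot, y to its left, z up, the work surface at z = 0. Lengths are in mm, angles in rad, forces in N, time in s.
With the tool pointing down it reaches from about 400 to 850 mm from the base axis. Payload 4.5 kg.
Tool frame: the origin (TCP) lies on the mounting face of the last link; the fingertips stand 173 mm ahead of it and the grasp point (between the pads) lies 155 mm ahead of it; z points along the fingers, y is the line along which they close (so a half turn about z gives the same grasp; the last joint's range is limited). The gripper opens to 85 mm and grips with 20 to 120 N. Pads are 22 mm wide; open, the fingers measure 114 mm over their backs; the gripper's body (76 mm by 85 mm) begins 54 mm behind the grasp point. The pads swing forward as they close: fully open they stand 13 mm farther back than shut.
Start: joints at [-1.254, 0.689, -0.195, 1.565, 0.157, 0.902, -0.215], TCP at [174.381, 600.191, 404.717] pointing down, gripper open.
Joint ranges: [-3.01, 3.01], [-0.46, 2.08], [-1.47, 1.51], [0.13, 2.56], [-1, 4.14], [0.04, 2.09], [-2.66, 2.66]. Speed limits (rad/s): [2.57, 2.57, 3.14, 3.14, 3.14, 3.14, 3.14].

### API

Orientations are given as a 3x3 rotation matrix whose columns are the frame's x, y, z axes.
In Python, from station import ctrl gives the robot as it stands.
- The arm moves only by the tool drive_tool, never from a script. Its argument "commands" is one flat list of numbers, 7 for each row, row after row: the shift along the tool's x, y, z normalised to -1 to 1, where 1 is 5 cm, then the turn, a rotation vector about the tool's x, y, z normalised to -1 to 1, where 1 is 0.5 rad, then the gripper command: -1 is fully open, 1 is shut, values between are in proportion. In form: [x, y, z, rx, ry, rz, hand, x, y, z, rx, ry, rz, hand, ...]. A call has 1 to 8 rows; each row shifts and turns the commanded pose from where the row before left it, along the tool's axes as they then stand; what a row does not reach is not made up. A row lasts 1/12 s, in which the tool goes at most 41.7 mm and 7.16 degrees, less where a joint would pass 70% of its speed; a pose out of reach is approached as far as the arm can. A call with a number of a shift or a turn outside -1 to 1 is refused whole. A call with a gripper value outside its range is refused whole. The fingers move at their own pace and stop on an object; the grip force is fixed at half the most. Time passes only in rows, so rows that do not move let the fingers close. It gives the time, the measured TCP pose, the force, the opening and the grip force at its end, in the units of the state.
- ctrl.observe(): the state, without advancing time (a new reading comes with each control period).
- ctrl.snapshot(name): name is "scene" or "top" or "wrist"; returns the picture (420x560x3 uint8, red, green, blue); there is no depth.
- ctrl.calibration(name): a dict with "K" (3x3 intrinsics, pixels), "R" (3x3) and "t" (3): a world point X has camera coordinates R X + t. Camera axes: x right, y down, z forward; pixel columns grow to the right and rows downward; lengths in mm; the calibration is good to about 2 mm. A picture is of the moment at which its call begins: read the wrist's pose just before it. calibration takes no time and is no camera call; for the wrist camera it gives the pose at the moment of the call.
- ctrl.close_job(): hands the job in; it is judged then, once.
The state is a dict: "time_s": time; "joints": joint angles; "joint_velocities": joint speeds; "tau": joint torques, N m; "tool_pos": TCP position; "tool_rot": TCP orientation; "ft_force": force on the tool from outside, world axes, zero at the start; "moment": the same for the moment, N m; "gripper_width": opening from 0.0 (shut) to 1.0 (fully open); "gripper_force": force on a finger pad.
Only numpy, scipy, OpenCV 4.12 (cv2) and the standard library are available. Lean on these libraries where they do the work, as an engineer would, in place of code of your own. Each camera call takes 0.05 s, during which the arm holds its last target. There are 200 camera calls.

### The job

We are about to slip a belt onto this tensioner unit: push the blue sprung tensioner arm back by its upright red handle until the brass pawl has clicked in behind the arm's pin, then go on until you feel the arm's nose meet the sprung yellow idler block, and press that block in about halfway along its travel, never as far as its end stop. Finish holding it there: the program ends with the gripper still pressing the arm, so that the arm neither rests on the pawl nor springs back. Leave the tape roll and the circuit board lying where they are.

Things in the scene. Friction and masses are not known exactly. Their poses are not given: they have to be found in the camera images.
- tensioner_unit: aluminium base plate, 185 x 285 x 10 mm, fixed on the bench, carries the mechanism. Origin at bench level; the plate reaches 92 mm to its +x and -x, 130 mm to +y, 155 mm to -y. Its +x is 'back', roughly away from the robot; z up. The arm's vertical pivot stands at (0, +100) mm in this frame.
- tensioner_arm: blue sprung arm. Origin on its vertical pivot axis, 10 mm above the bench, z up; it runs 180 mm along its own -y; top 42 mm above the bench. Turns counter-clockwise from above (handle goes back, to the plate's +x) by up to 0.65 rad; a spring returns it to rest, where it is turned -0.32 rad from the plate. Spring force at the handle: about 5 N at rest, 9 N at the end of the job.
- red_handle (a point): middle of the upright red handle: round post, 16 mm diameter, on the arm 150 mm from the pivot axis, reaching from 42 to 122 mm above the bench; this point is 95 mm up. Moves on a level circle of 150 mm radius about the pivot, 60 to 80 mm in this job. Can be gripped from above (the post turns in the grip) or pushed from the front. Housings near it are at most 62 mm high.
- tooth_pin (a point): upright steel pin, 10 mm diameter, at the end of the arm, 180 mm from the pivot, 36 mm above the bench: it rides up the pawl's ramp (up to 6 N extra at the handle, which drops away at the click) and the pawl clicks in behind it.
- nose_pin (a point): upright steel nose, 12 mm diameter, on the back side of the arm, 100 mm from the pivot along the arm, 12 mm behind its middle line, 36 mm above the bench: it meets the front face of the idler block after the arm has swung about 0.34 to 0.46 rad from rest (differs from unit to unit), at least 5 mm of handle travel after the click.
- pawl_block: grey pawl housing, 46 x 40 x 42 mm, fixed on the plate beyond the end of the arm (how far back differs by some mm from unit to unit). Origin at the centre of its underside, axes as the plate's. The pawl's square back face stands at x = +7 mm: an arm let go after the click rests there with its pin at x = +12 mm; held clear of the pawl means the pin beyond +14 mm.
- pawl_slider (a joint): brass pawl slider with a ramp on its front side and a black knob on its outer end: 0 m when sprung fully out towards the arm, about 0.009 while the pin rides over it, back to 0 at the click. Range 0 to 0.014. The click comes after the arm has swung about 0.22 to 0.35 rad from rest. Only the pin needs to touch it.
- idler_block (a joint): yellow idler block, 38 x 40 x 28 mm, with a steel belt roller on top, in a grey guide behind the arm's middle. Slides to the plate's +x: 0 m free, 0.012 at its end stop, halfway 0.006. Spring at the nose: 3 N at first touch + 1.5 N per mm; felt at the handle as a step of 2 N, then about 0.7 N per mm of handle travel. First touch to halfway is 9 mm of handle travel.
- tape_roll: roll of amber tape, 72 mm across, 19 mm high, loose; leave it alone. Origin at the centre of its underside.
- circuit_board: small green circuit board with components, 85 x 72 x 12 mm, loose; leave it alone. Origin under its middle.

How it is judged (in metres and radians):
On the way, in this order (a step that is already met when the one before it is completed fails the run):
1. the arm's pin rides over the pawl and pushes it out by more than 6 mm (value of joint pawl_slider above 0.006 m).
2. the pawl has clicked in behind the pin (value of joint pawl_slider below 0.002 m and x of tooth_pin in the frame of pawl_block above 0.011 m), for 0.05 s.
At the end, for the whole second after the job is handed in: The robot still presses the arm with more than 4 N, the arm stands still, the pawl is in (within 2 mm) behind the pin, the pin stands clear of the pawl (beyond x = +14 mm in the pawl housing's frame, so the pawl carries nothing), and the idler block is pressed in by 3 to 9 mm of its 12 mm (value of joint idler_block between 0.003 and 0.009 m and value of joint pawl_slider below 0.002 m and x of tooth_pin in the frame of pawl_block above 0.014 m and contact force between any of the fingers, the arm and tensioner_arm above 4 N and angular speed of tensioner_arm below 0.1 rad/s); the arm keeps its last pose, push and grip.
It fails at once if the idler block was driven onto its end stop (more than 11.5 mm) (value of joint idler_block above 0.0115 m).
It fails at once if a bystander was moved by more than 20 mm (distance of any of tape_roll, circuit_board from where it was at the start of the episode above 0.02 m).
It also fails if it takes over 42 s, if anything falls off the work surface, if the arm or the gripper's body presses on something with over 40 N, if the wrist force passes 120 N, or if a joint passes its speed limit or range.

## Working session

There is one attempt and no reset: what is moved stays moved. The work goes in short steps, Python scripts to look and compute and a tool call to move; the robot and the scene stay as the last step left them, time stands still between calls to the robot, and variables do not carry over. Pictures are saved under pics/ and viewed, at most 10 in all, crops included, and the job is handed in when it is done.

Besides the shell and the picture viewer there is one more tool, called after "Call:" as name(argument=value, ...) on one line, values as JSON. drive_tool: Moves the arm, as the interface text tells. Scaled input: -1 to 1 covers 5 cm each way for a shift and 0.5 rad each way for a turn. Its arguments: {"type":"object","properties":{"commands":{"type":"array","items":{"type":"number","minimum":-1,"maximum":1}}},"required":["commands"]}

```bash
mkdir -p pics
python3 - <<'E'
from station import ctrl
import cv2,numpy as np
for n in ("scene","top"):
    im=ctrl.snapshot(n); cv2.imwrite(f"pics/{n}1.png",cv2.resize(im[:,:,::-1],(800,600),interpolation=cv2.INTER_CUBIC))
s=ctrl.observe(); print({k:np.round(v,3).tolist() for k,v in s.items()})
E
```

```text
{'time_s': 0.1, 'joints': [-1.254, 0.69, -0.195, 1.566, 0.157, 0.903, -0.215], 'joint_velocities': [0.001, -0.001, 0.0, -0.001, -0.001, -0.001, -0.001], 'tau': [-0.003, -54.06, -1.271, -15.899, 0.009, 0.004, -0.0], 'tool_pos': [174.333, 599.882, 403.945], 'tool_rot': [[-0.96, 0.279, -0.0], [0.279, 0.96, -0.002], [-0.0, -0.002, -1.0]], 'ft_force': [0.061, 0.302, 0.08], 'moment': [0.002, -0.039, -0.014], 'gripper_force': 0.0, 'gripper_width': 1.001}
```

View pics/scene1.png

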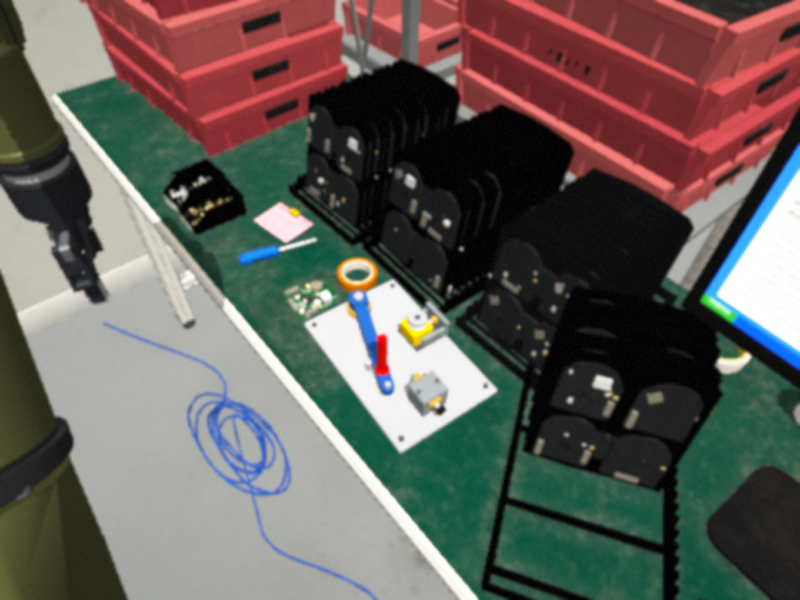

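View pics/top1.png

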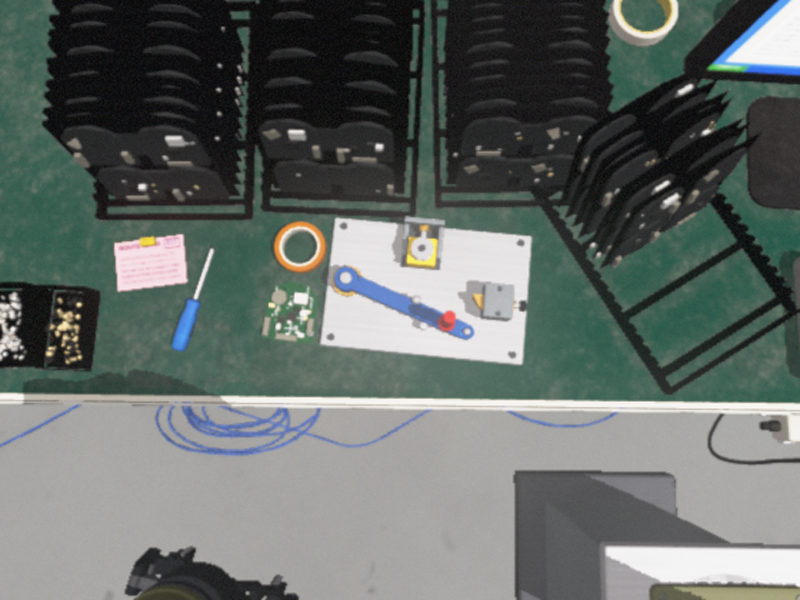

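The top view shows the plate with corners near (335,218), (532,237), (522,363) and (321,344). The pivot is at about (346,279), the handle at (448,320), the pawl housing at (497,300) and the idler at (422,248). I'll enlarge this part.

```bash
cat > h.py <<'E'
from station import ctrl
import numpy as np, cv2
def ray(n,uv,z,c=None):
    c=c or ctrl.calibration(n); K,R,t=(np.array(c[k],float) for k in "KRt")
    d=R.T@np.linalg.solve(K,[uv[0],uv[1],1]); o=-R.T@t.ravel()
    return o+d*(z-o[2])/d[2]
def proj(n,X,c=None):
    c=c or ctrl.calibration(n); K,R,t=(np.array(c[k],float) for k in "KRt")
    p=K@(R@np.array(X)+t.ravel()); return p[:2]/p[2]
E
python3 - <<'E'
from h import *
im=ctrl.snapshot("top")
cv2.imwrite("pics/crop1.png",cv2.resize(im[145:265,215:375,::-1],(800,600),interpolation=cv2.INTER_CUBIC))
for n,u,z in [("c1",(335,218),10),("c2",(532,237),10),("c3",(522,363),10),("c4",(321,344),10),("piv",(346,279),42),("hand",(448,320),122)]:
    print(n,ray("top",np.array(u)*.7,z).round(1))
print(ctrl.calibration("top"))
E
```

```text
c1 [597.2 535.6  10. ]
c2 [572.7 252.3  10. ]
c3 [393.2 269.   10. ]
c4 [415.7 549.8  10. ]
piv [503.3 514.2  42. ]
hand [440.8 378.5 122. ]
{'K': array([[470.59707503,   0.        , 282.81340565],
       [  0.        , 470.59707503, 195.73209204],
       [  0.        ,   0.        ,   1.        ]]), 'R': array([[ 0.01405808, -0.99987486, -0.00725503],
       [-0.98765261, -0.0127533 , -0.15613991],
       [ 0.15602785,  0.00936047, -0.9877083 ]]), 't': array([427.6565739 , 509.30818922, 881.36287767])}
```

View pics/crop1.png

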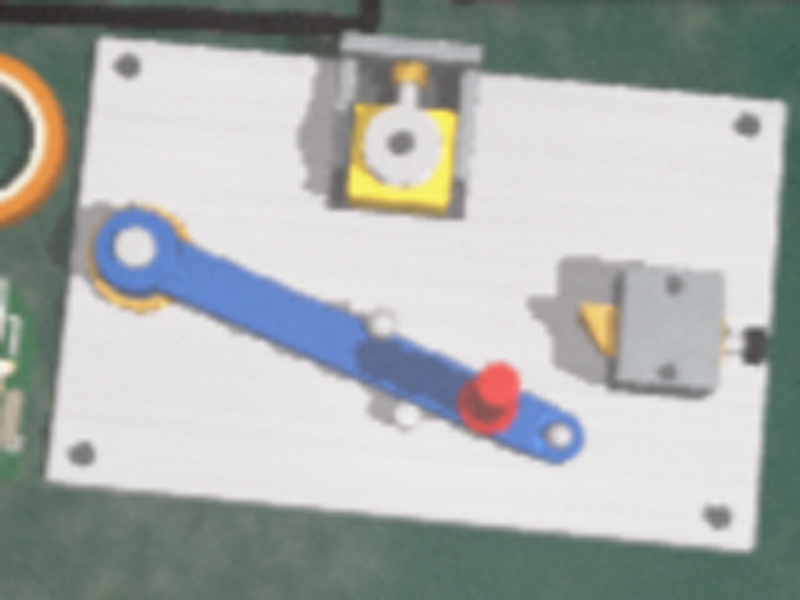

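The crop shows the pivot at (136,246), handle top at (497,383), tooth pin at (560,434), nose pin at (381,322), idler front edge at about y=210 and the pawl housing top centred on (671,330).

Run:
```python
from h import *
c=ctrl.calibration("top")
P=lambda u,v,z: ray("top",(215+u/5,145+v/5),z,c)
img=np.array([P(98,38,10),P(785,102,10),P(753,550,10),P(47,482,10)])[:,:2]
L=np.array([[92.5,130],[92.5,-155],[-92.5,-155],[-92.5,130]])
A=L-L.mean(0);B=img-img.mean(0)
th=np.arctan2((A[:,0]*B[:,1]-A[:,1]*B[:,0]).sum(),(A*B).sum())
R=np.array([[np.cos(th),-np.sin(th)],[np.sin(th),np.cos(th)]])
o=img.mean(0)-R@L.mean(0)
print("plate",o,th,"res",(img-(L@R.T+o)).round(1).tolist())
piv=o+R@[0,100]
print("piv",piv, P(136,246,44)[:2])
f=lambda X:(R.T@(X[:2]-o)).round(1)
for n,a in dict(hand=(497,383,122),pin=(560,434,46),nose=(381,322,46),pawl=(671,330,52),pawl42=(671,330,42),idl=(398,205,38),idr=(448,212,38)).items():
    X=P(*a);d=X[:2]-piv
    print(n,X.round(1),f(X),"r",np.hypot(*d).round(1),"ang",(np.arctan2(d[0],-d[1])-th).round(3) if 0 else (np.arctan2(d[1],d[0])+np.pi/2-th).round(3))
for a in (-.32,0,.06,.1,.15):
    print(a,(piv+150*np.array([np.sin(a+th),-np.cos(a+th)])).round(1))
```

```text
plate [495.21970877 414.31766102] -0.08265144988546479 res [[-1.0, -0.8], [-0.9, 0.9], [1.2, 1.1], [0.7, -1.2]]
piv [503.47544675 513.97629231] [505.11949067 514.03227669]
hand [445.1 377.1 122. ] [-46.9 -41.2] r 148.8 ang -0.32
pin [433.5 348.3  46. ] [-56.  -70.9] r 179.8 ang -0.317
nose [476.1 417.8  46. ] [-19.3   1.9] r 100.0 ang -0.194
pawl [473.7 306.1  52. ] [ -12.5 -109.7] r 210.0 ang -0.06
pawl42 [475.  304.7  42. ] [ -11.1 -110.9] r 211.2 ang -0.053
idl [523.8 411.5  38. ] [28.7 -0.4] r 104.5 ang 0.279
idr [521.3 391.8  38. ] [ 27.8 -20.3] r 123.5 ang 0.227
-0.32 [444.7 376. ]
0 [491.1 364.5]
0.06 [500.1 364. ]
0.1 [506.1 364. ]
0.15 [513.6 364.3]
```

Call:
drive_tool(commands=[-0.6,-0.26,0,0,0,0,-1,-0.6,-0.26,0,0,0,0,-1,-0.6,-0.26,0,0,0,0,-1,-0.6,-0.26,0,0,0,0,-1,-0.6,-0.26,0,0,0,0,-1,-0.6,-0.26,0,0,0,0,-1,-0.6,-0.26,0,0,0,0,-1,-0.6,-0.26,0,0,0,0,-1])

```text
time_s: 0.82
tool_pos: [376.8, 432.1, 404.5]
tool_rot: [[-0.96, 0.279, -0.0], [0.279, 0.96, -0.0], [0.0, -0.0, -1.0]]
ft_force: [1.4, 0.1, -0.7]
gripper_width: 0.998
gripper_force: 0.0
```

Call:
drive_tool(commands=[0,0,0,0,0,0.24,-1,0,0,0,0,0,0.24,-1,0,0,0,0,0,0.24,-1,0,0,0,0,0,0.24,-1,0,0,0,0,0,0.24,-1,0,0,0,0,0,0.24,-1,0,0,0,0,0,0.24,-1,0,0,0,0,0,0.24,-1])

```text
time_s: 1.48
tool_pos: [375.7, 433.3, 404.5]
tool_rot: [[-0.317, 0.949, -0.0], [0.949, 0.317, -0.0], [-0.0, -0.001, -1.0]]
ft_force: [0.1, 0.5, 0.4]
gripper_width: 1.001
gripper_force: 0.0
```

Call:
drive_tool(commands=[0,0,0,0,0,0.24,-1,0,0,0,0,0,0.24,-1,0,0,0,0,0,0.24,-1,0,0,0,0,0,0.1,-1,0,0,0,0,0,0,-1])

```text
time_s: 1.9
tool_pos: [375.5, 433.5, 404.4]
tool_rot: [[0.083, 0.997, -0.0], [0.997, -0.083, -0.001], [-0.001, -0.0, -1.0]]
ft_force: [-0.2, -0.7, -0.8]
gripper_width: 1.003
gripper_force: 0.0
```

Call:
drive_tool(commands=[-0.34,0.49,0,0,0,0,-1,-0.34,0.49,0,0,0,0,-1,-0.34,0.49,0,0,0,0,-1,0,0,0.6,0,0,0,-1,0,0,0.6,0,0,0,-1,0,0,0,0,0,0,-1,0,0,0,0,0,0,-1])

```text
time_s: 2.48
tool_pos: [444.3, 376.3, 343.7]
tool_rot: [[0.081, 0.997, -0.003], [0.997, -0.081, -0.002], [-0.002, -0.003, -1.0]]
ft_force: [-0.1, 0.5, 1.9]
gripper_width: 1.001
gripper_force: 0.0
```

Run:
```python
from h import *
c=ctrl.calibration("wrist"); s=ctrl.observe(); im=ctrl.snapshot("wrist")
cv2.imwrite("pics/w1.png",cv2.resize(im[:,:,::-1],(800,600),interpolation=cv2.INTER_CUBIC))
print(s["tool_pos"],s["ft_force"])
for X in [(445,376.5,122),(445,376.5,42),(503.5,514,44),(433.5,348.3,46)]: print(X,(proj("wrist",X,c)/.7).round(0))
```

```text
[444.33505613 376.28365246 343.67039312] [-0.0886788   0.4750175   1.86171644]
(445, 376.5, 122) [398. 331.]
(445, 376.5, 42) [397. 285.]
(503.5, 514, 44) [488.  25.]
(433.5, 348.3, 46) [382. 332.]
```

View pics/w1.png

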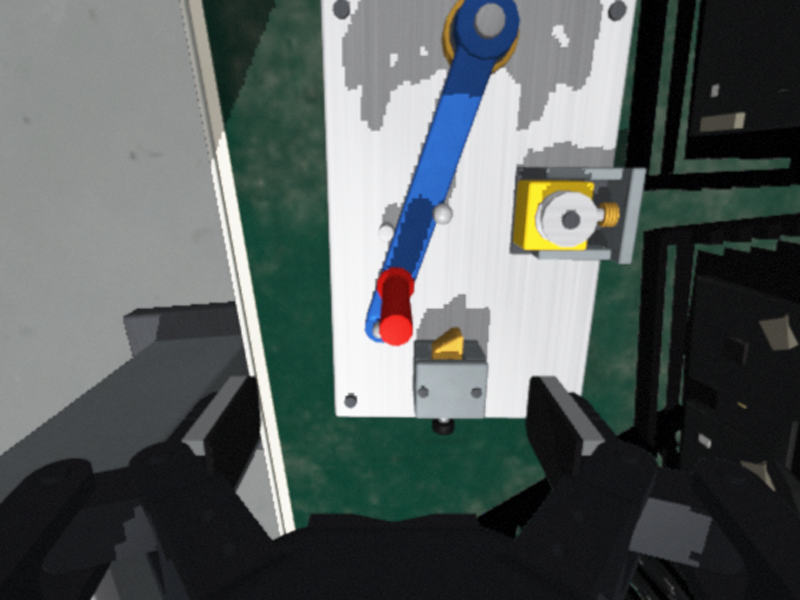

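The wrist view shows the handle top at (396,330), which matches the prediction of (398,331). Next I descend and grip.

Call:
drive_tool(commands=[0,0,0.62,0,0,0,-1,0,0,0.62,0,0,0,-1,0,0,0.62,0,0,0,-1,0,0,0,0,0,0,-1,0,0,0,0,0,0,-1])

```text
time_s: 2.95
tool_pos: [444.9, 377.0, 252.4]
tool_rot: [[0.081, 0.997, -0.0], [0.997, -0.081, -0.0], [-0.0, -0.0, -1.0]]
ft_force: [-0.9, 0.0, 1.5]
gripper_width: 0.999
gripper_force: 0.0
```

Call:
drive_tool(commands=[0,0,0,0,0,0,1,0,0,0,0,0,0,1,0,0,0,0,0,0,1,0,0,0,0,0,0,1,0,0,0,0,0,0,1,0,0,0,0,0,0,1,0,0,0,0,0,0,1,0,0,0,0,0,0,1])

```text
time_s: 3.62
tool_pos: [445.0, 376.6, 252.5]
tool_rot: [[0.082, 0.997, 0.0], [0.997, -0.082, 0.001], [0.001, 0.0, -1.0]]
ft_force: [-0.7, 0.1, 5.2]
gripper_width: 0.172
gripper_force: 58.3
```

Call:
drive_tool(commands=[0,0,0,0,0,0,1,0,0,0,0,0,0,1,0,0,0,0,0,0,1,0,0,0,0,0,0,1])

```text
time_s: 3.95
tool_pos: [445.0, 376.6, 252.4]
tool_rot: [[0.082, 0.997, 0.0], [0.997, -0.082, 0.001], [0.001, 0.0, -1.0]]
ft_force: [-1.9, 0.8, 5.6]
gripper_width: 0.174
gripper_force: 58.3
```

Gripped at width 0.174. Next I swing along the arc in the tool frame, turning the tool with the arm.

Call:
drive_tool(commands=[-0.018,0.057,0,0,0,-0.04,1,-0.018,0.057,0,0,0,-0.04,1,-0.018,0.057,0,0,0,-0.04,1,-0.018,0.057,0,0,0,-0.04,1,-0.018,0.057,0,0,0,-0.04,1,-0.018,0.057,0,0,0,-0.04,1,-0.018,0.057,0,0,0,-0.04,1,-0.018,0.057,0,0,0,-0.04,1])

```text
time_s: 4.62
tool_pos: [466.4, 369.4, 252.4]
tool_rot: [[-0.079, 0.997, -0.003], [0.997, 0.079, 0.0], [0.001, -0.003, -1.0]]
ft_force: [-4.7, -0.2, 8.5]
gripper_width: 0.171
gripper_force: 58.4
```

Call:
drive_tool(commands=[-0.009,0.0285,0,0,0,-0.02,1,-0.009,0.0285,0,0,0,-0.02,1,-0.009,0.0285,0,0,0,-0.02,1,-0.009,0.0285,0,0,0,-0.02,1,-0.009,0.0285,0,0,0,-0.02,1,-0.009,0.0285,0,0,0,-0.02,1])

```text
time_s: 5.12
tool_pos: [475.0, 367.5, 252.4]
tool_rot: [[-0.138, 0.99, -0.003], [0.99, 0.138, -0.0], [0.0, -0.003, -1.0]]
ft_force: [-5.3, -0.7, 8.1]
gripper_width: 0.174
gripper_force: 58.5
```

Run:
```python
from h import *
c=ctrl.calibration("wrist"); im=ctrl.snapshot("wrist"); t=ctrl.snapshot("top")
cv2.imwrite("pics/a_w.png",im[:,:,::-1])
a=cv2.resize(im[:,:,::-1],(400,300),interpolation=cv2.INTER_AREA)
b=cv2.resize(t[155:245,270:370,::-1],(666,600),interpolation=cv2.INTER_CUBIC)
cv2.imwrite("pics/t2.png",b); cv2.imwrite("pics/a_t.png",t[:,:,::-1])
s=ctrl.observe(); p=s["tool_pos"]; d=p[:2]-np.array([503.5,514]); print(p,np.hypot(*d),np.arctan2(d[0],-d[1]),s["ft_force"])
```

```text
[475.10823014 367.45999789 252.43966061] 149.26508236747404 -0.19137644681079957 [-4.98935416 -0.20137437  9.0788535 ]
```

View pics/t2.png

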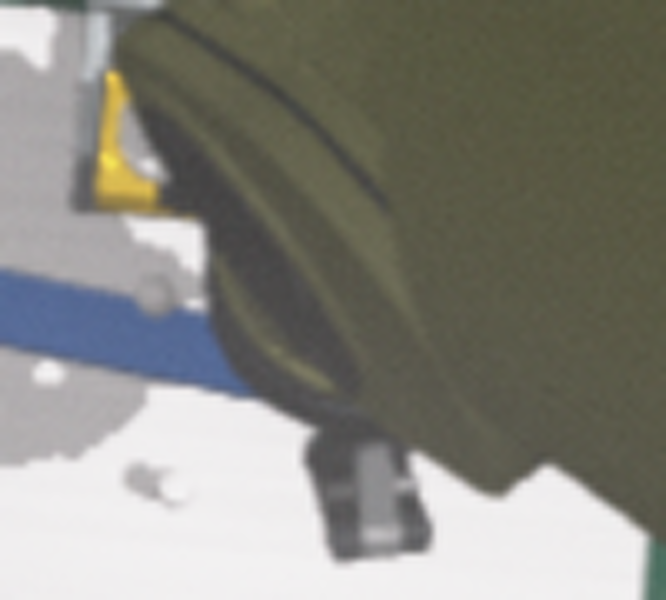

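View pics/a_w.png

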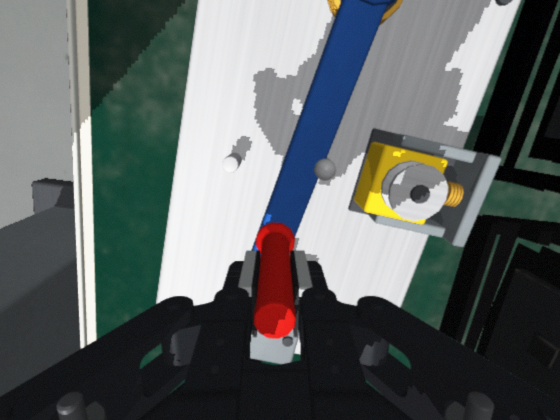

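The wrist view shows the nose at (325,168) and the idler's yellow face at about x=365, with a clear gap between them. The force is a steady 5 N, so I continue over the pawl.

Call:
drive_tool(commands=[-0.009,0.0285,0,0,0,-0.02,1,-0.009,0.0285,0,0,0,-0.02,1,-0.009,0.0285,0,0,0,-0.02,1,-0.009,0.0285,0,0,0,-0.02,1])

```text
time_s: 5.55
tool_pos: [477.6, 367.5, 252.3]
tool_rot: [[-0.179, 0.984, -0.011], [0.984, 0.179, -0.001], [0.001, -0.011, -1.0]]
ft_force: [-16.7, 0.1, 16.1]
gripper_width: 0.173
gripper_force: 60.1
```

Call:
drive_tool(commands=[-0.009,0.0285,0,0,0,-0.02,1,-0.009,0.0285,0,0,0,-0.02,1,-0.009,0.0285,0,0,0,-0.02,1])

```text
time_s: 5.8
tool_pos: [480.8, 367.1, 252.2]
tool_rot: [[-0.209, 0.978, -0.014], [0.978, 0.209, -0.002], [0.001, -0.014, -1.0]]
ft_force: [-18.8, -0.2, 16.9]
gripper_width: 0.173
gripper_force: 60.9
```

Call:
drive_tool(commands=[-0.009,0.0285,0,0,0,-0.02,1,-0.009,0.0285,0,0,0,-0.02,1])

```text
time_s: 5.97
tool_pos: [483.3, 366.8, 252.2]
tool_rot: [[-0.229, 0.973, -0.015], [0.973, 0.229, -0.002], [0.001, -0.015, -1.0]]
ft_force: [-19.1, -0.6, 16.9]
gripper_width: 0.177
gripper_force: 61.3
```

Call:
drive_tool(commands=[-0.009,0.0285,0,0,0,-0.02,1,-0.009,0.0285,0,0,0,-0.02,1])

```text
time_s: 6.13
tool_pos: [489.0, 365.8, 252.4]
tool_rot: [[-0.248, 0.969, -0.008], [0.969, 0.248, -0.001], [0.001, -0.008, -1.0]]
ft_force: [-8.8, -1.9, 10.5]
gripper_width: 0.172
gripper_force: 59.0
```

Call:
drive_tool(commands=[-0.009,0.0285,0,0,0,-0.02,1,-0.009,0.0285,0,0,0,-0.02,1])

```text
time_s: 6.3
tool_pos: [493.5, 365.3, 252.4]
tool_rot: [[-0.267, 0.964, -0.005], [0.964, 0.267, -0.001], [0.0, -0.005, -1.0]]
ft_force: [-7.9, -1.3, 9.8]
gripper_width: 0.173
gripper_force: 58.8
```

Run:
```python
from h import *
im=ctrl.snapshot("wrist")
cv2.imwrite("pics/b_w.png",cv2.resize(im[60:360,180:560,::-1],(760,600),interpolation=cv2.INTER_CUBIC))
s=ctrl.observe(); p=s["tool_pos"]; d=p[:2]-np.array([503.5,514]); print(p,np.hypot(*d),np.arctan2(d[0],-d[1]),s["ft_force"])
```

```text
[493.70215716 365.25533774 252.36636265] 149.06700599521193 -0.06577519416287299 [-6.94550496 -1.5984394  10.61467642]
```

View pics/b_w.png

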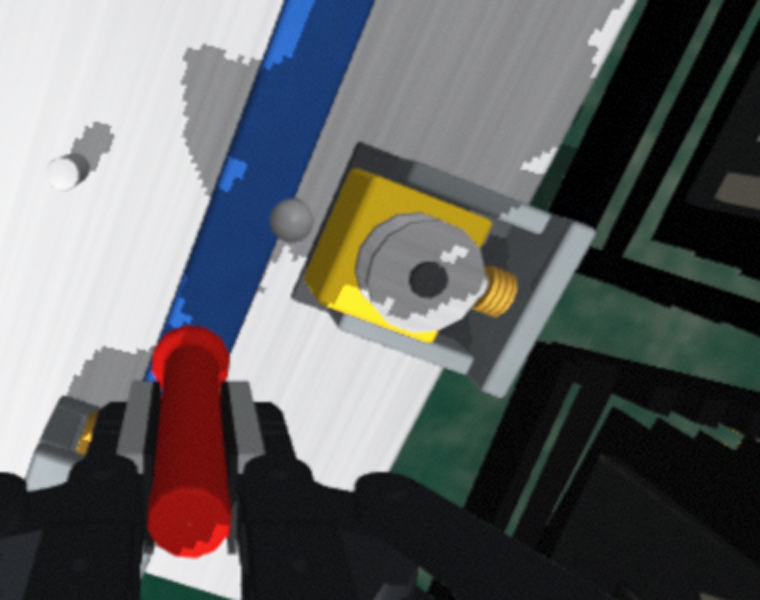

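The pawl has clicked: the force rose to 19 N and then fell to 8 N. The wrist crop shows the nose at (291,220), about 5 mm short of the idler face. Next I creep forward to find the touch.

Call:
drive_tool(commands=[-0.009,0.0285,0,0,0,-0.02,1,-0.009,0.0285,0,0,0,-0.02,1,0,0,0,0,0,0,1])

```text
time_s: 6.6
tool_pos: [496.5, 365.1, 252.3]
tool_rot: [[-0.285, 0.958, -0.005], [0.958, 0.285, -0.001], [0.0, -0.006, -1.0]]
ft_force: [-7.9, -2.0, 10.3]
gripper_width: 0.166
gripper_force: 58.9
```

Call:
drive_tool(commands=[-0.009,0.0285,0,0,0,-0.02,1,0,0,0,0,0,0,1,0,0,0,0,0,0,1])

```text
time_s: 6.85
tool_pos: [497.8, 365.1, 252.4]
tool_rot: [[-0.295, 0.956, -0.006], [0.956, 0.295, -0.002], [0.0, -0.006, -1.0]]
ft_force: [-8.3, -1.7, 10.9]
gripper_width: 0.172
gripper_force: 58.9
```

Call:
drive_tool(commands=[-0.009,0.0285,0,0,0,-0.02,1,0,0,0,0,0,0,1,0,0,0,0,0,0,1])

```text
time_s: 7.1
tool_pos: [499.3, 365.0, 252.4]
tool_rot: [[-0.304, 0.953, -0.006], [0.953, 0.304, -0.002], [0.0, -0.006, -1.0]]
ft_force: [-8.2, -2.2, 10.6]
gripper_width: 0.171
gripper_force: 58.9
```

Call:
drive_tool(commands=[-0.009,0.0285,0,0,0,-0.02,1,0,0,0,0,0,0,1,0,0,0,0,0,0,1])

```text
time_s: 7.35
tool_pos: [500.7, 365.0, 252.4]
tool_rot: [[-0.314, 0.949, -0.006], [0.949, 0.314, -0.002], [0.0, -0.006, -1.0]]
ft_force: [-7.4, -2.2, 11.3]
gripper_width: 0.174
gripper_force: 58.9
```

Call:
drive_tool(commands=[-0.009,0.0285,0,0,0,-0.02,1,0,0,0,0,0,0,1,0,0,0,0,0,0,1])

```text
time_s: 7.6
tool_pos: [502.2, 365.0, 252.4]
tool_rot: [[-0.323, 0.946, -0.006], [0.946, 0.323, -0.002], [0.0, -0.006, -1.0]]
ft_force: [-8.1, -1.6, 10.9]
gripper_width: 0.171
gripper_force: 59.0
```

Call:
drive_tool(commands=[-0.009,0.0285,0,0,0,-0.02,1,0,0,0,0,0,0,1,0,0,0,0,0,0,1])

```text
time_s: 7.85
tool_pos: [503.7, 365.0, 252.4]
tool_rot: [[-0.333, 0.943, -0.006], [0.943, 0.333, -0.002], [0.0, -0.006, -1.0]]
ft_force: [-7.9, -2.5, 11.9]
gripper_width: 0.171
gripper_force: 59.0
```

Call:
drive_tool(commands=[-0.009,0.0285,0,0,0,-0.02,1,0,0,0,0,0,0,1,0,0,0,0,0,0,1])

```text
time_s: 8.1
tool_pos: [505.2, 365.0, 252.4]
tool_rot: [[-0.342, 0.94, -0.006], [0.94, 0.342, -0.002], [0.0, -0.006, -1.0]]
ft_force: [-8.5, -1.8, 10.3]
gripper_width: 0.17
gripper_force: 59.0
```

Call:
drive_tool(commands=[-0.009,0.0285,0,0,0,-0.02,1,0,0,0,0,0,0,1,0,0,0,0,0,0,1])

```text
time_s: 8.35
tool_pos: [506.7, 365.0, 252.4]
tool_rot: [[-0.351, 0.936, -0.006], [0.936, 0.351, -0.002], [0.0, -0.006, -1.0]]
ft_force: [-8.7, -3.1, 11.2]
gripper_width: 0.167
gripper_force: 59.0
```

Call:
drive_tool(commands=[-0.009,0.0285,0,0,0,-0.02,1,0,0,0,0,0,0,1,0,0,0,0,0,0,1])

```text
time_s: 8.6
tool_pos: [508.2, 365.1, 252.4]
tool_rot: [[-0.361, 0.933, -0.006], [0.933, 0.361, -0.002], [0.0, -0.006, -1.0]]
ft_force: [-8.2, -3.6, 10.8]
gripper_width: 0.171
gripper_force: 59.0
```

Run:
```python
from h import *
im=ctrl.snapshot("wrist")
cv2.imwrite("pics/c_w.png",cv2.resize(im[60:360,180:560,::-1],(760,600),interpolation=cv2.INTER_CUBIC))
s=ctrl.observe(); p=s["tool_pos"]; d=p[:2]-np.array([503.5,514]); print(p,np.hypot(*d),np.arctan2(d[0],-d[1]),s["ft_force"])
```

```text
[508.15540656 365.02501442 252.34627112] 149.04770759434746 0.031239419414202725 [-7.94223059 -2.6692018  11.14163539]
```

View pics/c_w.png

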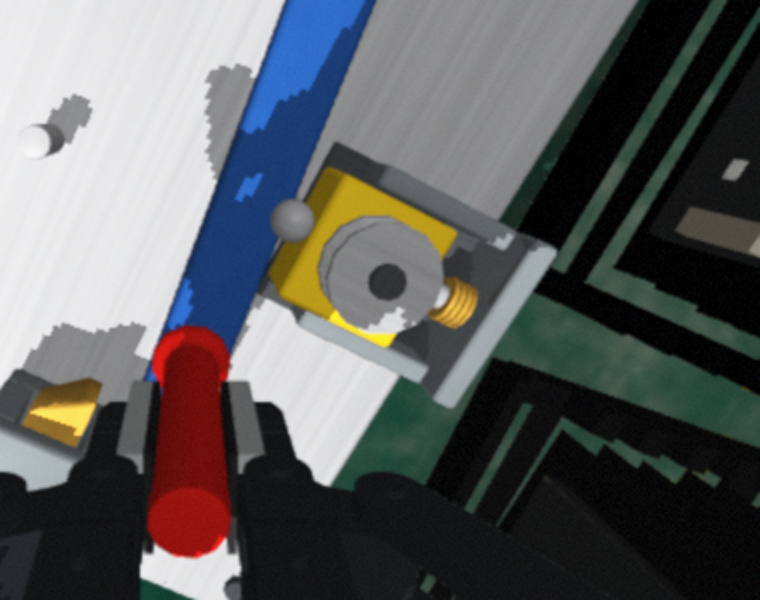

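The nose at (291,220) is now right at the idler face, and the block still looks fully out. The brass pawl is out behind the pin. I continue creeping.

Call:
drive_tool(commands=[-0.009,0.0285,0,0,0,-0.02,1,0,0,0,0,0,0,1,0,0,0,0,0,0,1])

```text
time_s: 8.9
tool_pos: [509.4, 365.1, 252.4]
tool_rot: [[-0.37, 0.929, -0.007], [0.929, 0.37, -0.003], [0.0, -0.007, -1.0]]
ft_force: [-10.1, -3.4, 11.5]
gripper_width: 0.168
gripper_force: 59.2
```

Call:
drive_tool(commands=[-0.009,0.0285,0,0,0,-0.02,1,0,0,0,0,0,0,1,0,0,0,0,0,0,1])

```text
time_s: 9.15
tool_pos: [510.5, 365.2, 252.3]
tool_rot: [[-0.379, 0.925, -0.008], [0.925, 0.379, -0.003], [0.0, -0.008, -1.0]]
ft_force: [-11.0, -2.7, 12.7]
gripper_width: 0.173
gripper_force: 59.4
```

Call:
drive_tool(commands=[-0.009,0.0285,0,0,0,-0.02,1,0,0,0,0,0,0,1,0,0,0,0,0,0,1])

```text
time_s: 9.4
tool_pos: [511.7, 365.3, 252.3]
tool_rot: [[-0.388, 0.921, -0.008], [0.921, 0.388, -0.003], [0.0, -0.009, -1.0]]
ft_force: [-10.7, -4.3, 13.8]
gripper_width: 0.169
gripper_force: 59.5
```

Call:
drive_tool(commands=[-0.009,0.0285,0,0,0,-0.02,1,0,0,0,0,0,0,1,0,0,0,0,0,0,1])

```text
time_s: 9.65
tool_pos: [513.0, 365.3, 252.3]
tool_rot: [[-0.397, 0.918, -0.009], [0.918, 0.397, -0.003], [0.0, -0.01, -1.0]]
ft_force: [-11.7, -4.1, 14.0]
gripper_width: 0.172
gripper_force: 59.7
```

The touch came at about x=508.7, with a force step and a slower advance per row. About 5 mm more handle travel is needed.

Call:
drive_tool(commands=[-0.009,0.0285,0,0,0,-0.02,1,0,0,0,0,0,0,1,-0.009,0.0285,0,0,0,-0.02,1,0,0,0,0,0,0,1,0,0,0,0,0,0,1])

```text
time_s: 10.07
tool_pos: [515.6, 365.6, 252.3]
tool_rot: [[-0.416, 0.909, -0.01], [0.909, 0.416, -0.004], [0.001, -0.011, -1.0]]
ft_force: [-13.1, -4.6, 15.3]
gripper_width: 0.17
gripper_force: 60.0
```

Call:
drive_tool(commands=[-0.009,0.0285,0,0,0,-0.02,1,0,0,0,0,0,0,1,-0.009,0.0285,0,0,0,-0.02,1,0,0,0,0,0,0,1,0,0,0,0,0,0,1])

```text
time_s: 10.48
tool_pos: [518.2, 365.8, 252.3]
tool_rot: [[-0.434, 0.901, -0.011], [0.901, 0.434, -0.005], [0.001, -0.012, -1.0]]
ft_force: [-14.9, -4.9, 16.1]
gripper_width: 0.175
gripper_force: 60.4
```

Run:
```python
from h import *
im=ctrl.snapshot("wrist")
cv2.imwrite("pics/d_w.png",cv2.resize(im[60:360,180:560,::-1],(760,600),interpolation=cv2.INTER_CUBIC))
s=ctrl.observe(); g=s["tool_pos"]+155*np.array(s["tool_rot"])[:,2]; print(s["tool_pos"],g,s["ft_force"],s["joint_velocities"].round(4))
```

```text
[518.15491088 365.81176833 252.25955897] [516.43363853 365.10159993  97.27074362] [-14.27074993  -4.23648283  15.86534299] [-0.0013  0.0005  0.0006  0.0016 -0.0007 -0.0004 -0.0006]
```

View pics/d_w.png

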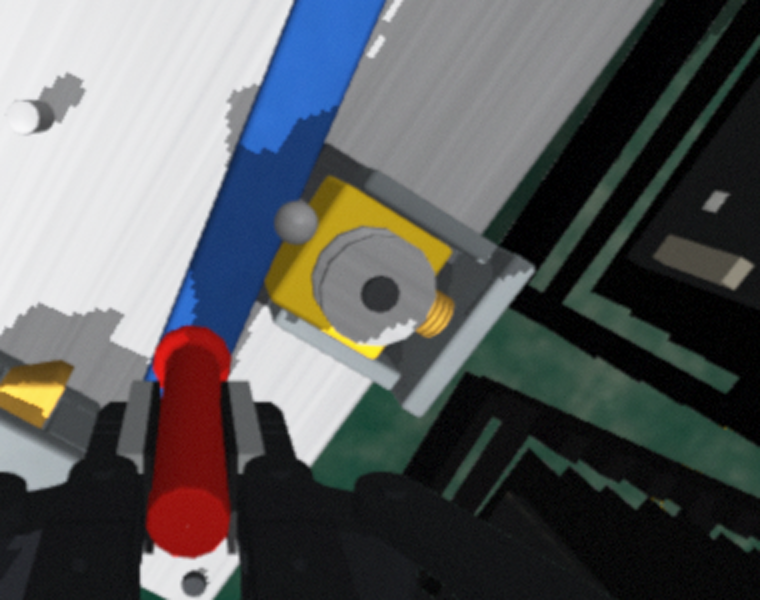

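The roller has moved about 4.5 mm towards the guide's back wall. Handle travel suggests 5.7 mm and force suggests 4.2 mm. One more small step centres the estimate, then I settle.

Call:
drive_tool(commands=[-0.009,0.0285,0,0,0,-0.02,1,0,0,0,0,0,0,1,0,0,0,0,0,0,1,0,0,0,0,0,0,1,0,0,0,0,0,0,1,0,0,0,0,0,0,1])

```text
time_s: 11.03
tool_pos: [519.4, 365.9, 252.3]
tool_rot: [[-0.443, 0.897, -0.012], [0.897, 0.443, -0.005], [0.001, -0.013, -1.0]]
ft_force: [-14.1, -4.9, 16.8]
gripper_width: 0.171
gripper_force: 60.6
```

```bash
python3 -c "
from station import ctrl
s=ctrl.observe(); print(s['tool_pos'],s['ft_force'],s['gripper_force']); print(ctrl.close_job())"
```

```text
[519.40885479 365.94911521 252.25886867] [-14.07396591  -4.87714854  16.84266415] 60.61513564300185
the job is handed in; nothing more can be done
None
```

I handed the job in at about 11 s with the gripper still holding the arm past the clicked pawl and the idler block pressed in an estimated 5–6 mm of its 12 mm; the tape roll and circuit board were never approached, and the hand-in gave no verdict.

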